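# Set the dough sheeter's thickness lever to its thinnest slot

### The job

Set the dough sheeter for its thinnest dough: work the black-knobbed thickness lever from the far row of its hidden zigzag gate through the middle row into the row nearest you, feeling for the opening between rows each time, and leave it fully home at the right-hand end of that nearest row. Let go of it, and do not disturb the bun pan, the flour jar or the dish.

Things in the scene. Friction and masses are not known exactly. Their poses are not given: they have to be found in the camera images.
- sheeter: Steel bench-top dough sheeter fixed to the bench, 350 mm deep, 336 wide, 321 high, turned up to 0.26 rad. Origin on the bench under the lever's pivot; x points away from the operator (robot), y to the operator's left, z up. Two aluminium cheeks (y = +-152 to +-168 mm, x = -30 to +185, to the full height) with rollers between stand behind the sloping control panel.
- panel (a point): Middle of the control panel's opening, on its upper face, 142 mm from the pivot along the panel's normal, which leans 35 deg from vertical towards the operator (-x), so 'up the slope' is (cos 35, 0, sin 35) in the sheeter's frame. The panel is 300 mm wide, 210 mm along the slope. A steel dome in the opening moves with the lever and hides the gate.
- pivot (a point): The lever's two-axis pivot, fixed inside the sheeter, 35 mm above the bench, at x = y = 0 of the sheeter. The lever points from it along Ry(-35 deg) Ry(gimbal) Rx(lever) applied to z, in the sheeter's frame.
- knob (a point): Centre of the lever's black ball knob, 40 mm in diameter, 200 mm from the pivot along the lever. A collar 22 mm in diameter spans 18 to 30 mm below it, then comes a steel shaft 11 mm in diameter. With both joints at 0 the lever stands along the panel's normal and the knob is 115 mm before (-x) and 164 mm above the pivot.
- rail_far (a point): A point 110 mm from the pivot, midway between far and middle row, on the line of the far rail. Two hidden fixed rails run straight across the sheeter (along y) and part the three rows; each blocks the shaft except at one opening. This rail's opening lies right of centre, its middle anywhere from lever = +0.04 to +0.22 rad, and lets the lever pass within about 0.035 rad of it.
- rail_near (a point): The same point of the near rail, between middle and nearest row. Its opening lies left of centre, middle anywhere from lever = -0.22 to -0.04 rad, same width. Openings differ every time and can only be felt: pushed towards the operator with about 10 N at the knob, the lever stops dead on the rail or passes into the next row, 38 mm on at the knob.
- gimbal (a joint): Row position of the lever: rotation (rad) about the sheeter's y axis through the pivot, positive leaning away from the operator. +0.19 is the middle of the far row (where it starts), 0 the middle row, -0.19 the row nearest the operator; play in a row about +-0.014, stops at +-0.203. Stiff: stays where it is left, takes about 1.5 N at the knob.
- lever (a joint): Position of the lever along a row: rotation (rad) about the pivot's axis that points up the slope, positive to the operator's right (-y). Stops at -0.283 (left end) and +0.283 (right end, fully home); as stiff as the other. It starts between -0.27 and -0.10.
- bun_pan: Bystander: open aluminium pan 200 x 290 x 55 mm heaped with round brown buns, about 120 mm high in all, standing left of the sheeter. Origin under its centre.
- flour_jar: Bystander: clear jar with steel cap, 68 mm in diameter, 130 mm high, right of the sheeter. Origin under its centre.
- dish: Bystander: white bowl 120 mm in diameter, 35 mm high, right of the sheeter. Origin under its centre.
- guard (a point): Middle of the sheeter's finger guard, a fixed steel bar 14 mm thick and 320 mm long that runs along y 310 mm above the bench, 60 mm before the pivot, on two arms from the cheeks. It stands just behind and above the knob while the lever is in the far row: a hand coming straight down has no room there, one tilted like the panel (35 deg, leaning back towards the operator) clears it.

How it is judged (in metres and radians):
On the way, in this order (a step that is already met when the one before it is completed fails the run):
1. the lever is in the middle row (value of joint gimbal between -0.04 and 0.04 rad), for 0.1 s.
2. the lever is in the row nearest the operator (value of joint gimbal below -0.155 rad), for 0.1 s.
At the end, for the whole second after the job is handed in: The lever is in the nearest row (gimbal below -0.155 rad), at its right-hand end (lever above +0.235 rad, about 9 mm or less from the stop at the knob) and at rest (value of joint gimbal below -0.155 rad and value of joint lever above 0.235 rad and not (velocity of joint lever above 0.05 rad/s) and not (velocity of joint lever below -0.05 rad/s)); the robot touches nothing.
It fails at once if the bun pan is shifted more than 25 mm or tipped more than 0.3 rad (distance of bun_pan from where it was at the start of the episode above 0.025 m or angle between bun_pan's own z axis and vertical above 0.3 rad).
It fails at once if the flour jar is shifted more than 25 mm or tipped more than 0.3 rad (distance of flour_jar from where it was at the start of the episode above 0.025 m or angle between flour_jar's own z axis and vertical above 0.3 rad).
It fails at once if the dish is shifted more than 25 mm or tipped more than 0.3 rad (distance of dish from where it was at the start of the episode above 0.025 m or angle between dish's own z axis and vertical above 0.3 rad).
It also fails if it takes over 72 s, if anything falls off the work surface, if the arm or the gripper's body presses on something with over 40 N, if the wrist force passes 120 N, or if a joint passes its speed limit or range.

### The arm

A 6-joint arm with a two-finger parallel gripper is mounted at the origin on the work surface. World frame = base frame: x ahead of the robot, y to its left, z up, the work surface at z = 0. Lengths are in mm, angles in rad, forces in N, time in s.
With the tool pointing down it reaches from about 350 to 875 mm from the base axis. Payload 4.2 kg.
Tool frame: the origin (TCP) lies where the fingers leave the gripper's body, on its centre line; the fingertips stand ahead of it and the grasp point (between the pads) lies 54 mm ahead of it (arm.nose_length is the z of the fingertips in the tool frame, in mm); z points along the fingers, x is the direction in which the jaws open and shut, and the axes are right-handed (so a half turn about z gives the same grasp; the last joint's range is limited). The gripper opens to 85 mm and grips with 20 to 120 N. Pads are 22 mm wide; open, the fingers measure 114 mm over their backs; the gripper's body (76 mm by 85 mm) begins 54 mm behind the grasp point. The pads swing forward as they close: fully open they stand 13 mm farther back than shut.
Start: joints at [1.59, 0.385, 0.008, 0, -1.194, -0.259], TCP at [148.411, 607.103, 303.912] pointing down, gripper open.
Joint ranges: [-3.14, 3.14], [-1.21, 2.06], [-1.07, 1.41], [-3.16, 2.05], [-2.99, -0.16], [-3.1, 3.1]. Speed limits (rad/s): [2.79, 2.79, 3.14, 3.14, 3.14, 3.14].

### API

Orientations are given as a unit quaternion [x, y, z, w].
In Python, from bench import arm, imaging, job_done gives the robot as it stands.
- The arm moves only by the shell command python3 -m crank 'ROWS' [OPENING]. ROWS is a JSON object of lists of equal length, an entry for each row: "delta_pos": the shift along the tool's x, y, z in m, a list of three; "twist": the turn about the tool's z in rad. In form: {"delta_pos": [[tx, ty, tz], ...], "twist": [twist, ...]}. A call has 1 to 8 rows; each row shifts and turns the commanded pose from where the row before left it, along the tool's axes as they then stand; what a row does not reach is not made up. A row lasts 1/12 s, in which the tool goes at most 41.7 mm and 7.16 degrees, less where a joint would pass 70% of its speed; a pose out of reach is approached as far as the arm can. A call is refused whole if a number of a shift passes 0.0417 or a number of a turn 0.125, either way. A call with a gripper value outside its range is refused whole. OPENING is the opening, from 0 (shut) to 1 (fully open), set as the call begins (- or left out, the last holds). The fingers move at their own pace and stop on an object; the grip force is fixed at half the most. Time passes only in rows, so rows that do not move let the fingers close. It gives the time, the measured TCP pose, the force and the opening at its end, in the units of the state.
- arm.read_state(): the state, without advancing time (a new reading comes with each control period).
- imaging.get_image(name): name is "scene" or "top"; returns (picture, depth): 400x640x3 uint8, blue, green, red; 400x640 float32, mm along the optical axis (not along the pixel's ray), 0 where there is no reading.
- imaging.camera_model(name): a dict with "vfov" (degrees; the focal length in pixels is half the picture's height over the tangent of half this angle, whatever the lens; pixels are square), "cx", "cy" (the principal point, pixels), "T" (4x4, takes a point from camera to world coordinates). Camera axes: x right, y up, looking along -z (the intrinsics and any distortion apply to the point x, -y, -z); pixel columns grow to the right and rows downward; lengths in mm; the calibration is good to about 2 mm. A picture is of the moment at which its call begins. camera_model takes no time and is no camera call.
- job_done(): hands the job in, once; it reports no verdict.
The state is a dict: "clock": time; "joints": joint angles; "joint_vel": joint speeds; "joint_efforts": joint torques, N m; "position": TCP position; "ee_rot": TCP orientation; "contact_force": force on the tool from outside, world axes, zero at the start; "wrist_torque": the same for the moment, N m; "gripper_width": finger opening in mm.
Only numpy, scipy, OpenCV 4.12 (cv2) and the standard library are available. Lean on these libraries where they do the work, as an engineer would, in place of code of your own. Each camera call takes 0.05 s, during which the arm holds its last target.

## Working session

There is one attempt and no reset: what is moved stays moved. The work goes in short steps, Python scripts to look and compute and a shell command to move; the robot and the scene stay as the last step left them, time stands still between calls to the robot, and variables do not carry over. Pictures are saved under pics/ and viewed, and the job is handed in when it is done.

```bash
ls; mkdir -p pics
python3 - <<'E'
from bench import arm, imaging
import cv2
print(arm.read_state(), arm.nose_length)
for n in("scene","top"):
    p,d=imaging.get_image(n); cv2.imwrite(f"pics/{n}0.png",p)
    import numpy as np
    np.save(f"pics/{n}0.npy",d)
    print(n,imaging.camera_model(n))
E
```

```text
pics
{'clock': 0.0, 'joints': array([ 1.58961412e+00,  3.85569979e-01,  6.62327391e-03, -4.81991784e-04,
       -1.19400099e+00, -2.58627446e-01]), 'joint_vel': array([ 0.00052555,  0.00075152, -0.00017074,  0.0006734 ,  0.00046132,
       -0.00085277]), 'joint_efforts': array([ 3.44057644e-04, -3.92283154e+01,  1.88396269e+01,  4.18603912e+00,
       -4.68648796e-03,  4.55677224e-06]), 'position': array([148.30904025, 606.71239606, 302.81483157]), 'ee_rot': array([-6.17376957e-01,  7.86666693e-01, -7.23530561e-04, -8.26907574e-04]), 'contact_force': array([-0.08131795, -0.49100777, -0.17627684]), 'wrist_torque': array([-0.00851132, -0.01068176,  0.04373187]), 'gripper_width': 85.44528544810635} 72.6
scene {'vfov': 52.57562039169141, 'cx': 318.82109489685394, 'cy': 206.68580535626973, 'T': array([[-1.06462166e-01, -9.45337107e-01,  3.08226477e-01,
         9.75750442e+02],
       [ 9.94304986e-01, -9.97085002e-02,  3.76272589e-02,
         1.07795483e+02],
       [-4.83764439e-03,  3.10477002e-01,  9.50568582e-01,
         1.38430380e+03],
       [ 0.00000000e+00,  0.00000000e+00,  0.00000000e+00,
         1.00000000e+00]])}
top {'vfov': 48.78488230452739, 'cx': 319.64757664114495, 'cy': 207.45036460947605, 'T': array([[-6.23104683e-02,  9.73823042e-01, -2.18600292e-01,
         3.17058350e+02],
       [-9.98054824e-01, -6.12349071e-02,  1.16985199e-02,
         6.04375210e+01],
       [-1.99368030e-03,  2.18904016e-01,  9.75744360e-01,
         1.42342367e+03],
       [ 0.00000000e+00,  0.00000000e+00,  0.00000000e+00,
         1.00000000e+00]])}
```

View pics/scene0.png

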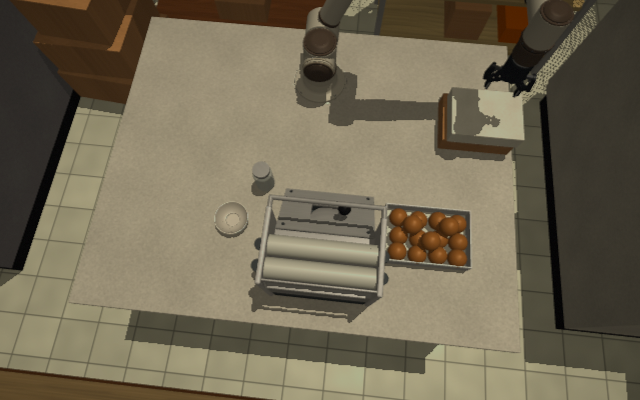

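View pics/top0.png

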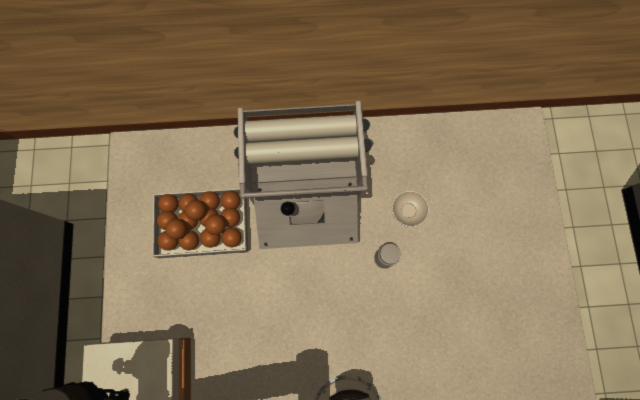

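Scene view (from the far side): knob at about (344,209), guard bar along row ~203. Top view: knob at about (288,209), guard bar from (243,193) to (365,187), panel screws at the corners. Now I'll measure with depth.

```bash
cat > h.py <<'E'
import numpy as np,cv2
from bench import arm,imaging
def pts(n,d):
    m=imaging.camera_model(n);f=200/np.tan(np.radians(m["vfov"]/2))
    v,u=np.mgrid[0:400,0:640]
    P=np.stack([(u-m["cx"])/f*d,-(v-m["cy"])/f*d,-d],-1)
    return P@m["T"][:3,:3].T+m["T"][:3,3]
E
python3 - <<'E'
from h import *
np.set_printoptions(precision=1,suppress=True)
D={n:np.load(f"pics/{n}0.npy") for n in("scene","top")}
W={n:pts(n,D[n]) for n in D}
I={n:cv2.imread(f"pics/{n}0.png") for n in D}
for n,(u,v) in {"scene":(344,209),"top":(288,209)}.items():
    g=I[n].max(2)[v-12:v+13,u-12:u+13]; w=W[n][v-12:v+13,u-12:u+13]
    m=(g<45)&(w[...,2]>100)
    P=w[m];
    # sphere fit r=20
    from scipy.optimize import least_squares
    r=least_squares(lambda c:np.linalg.norm(P-c,axis=1)-20,P.mean(0)-[0,0,10],loss='soft_l1',f_scale=2)
    print(n,m.sum(),P.min(0),P.max(0),P.mean(0),'sph',r.x,np.abs(r.fun).mean())
# table check, guard, panel normal in top
w=W["top"]
print('table',w[330,480],w[300,250]); print('tables',W["scene"][120,200])
for u in range(246,364,10):
    c=w[182:200,u]; k=c[:,2].argmax(); print(u,182+k,c[k])
print('panel'); 
for p in [(265,200),(265,240),(345,205),(345,235),(262,243),(352,240)]: print(p,w[p[1],p[0]])
ys=[(u,v) for u in range(258,355,3) for v in range(228,241,2)]
Q=np.array([w[v,u] for u,v in ys]); c=np.median(Q,0)
U,S,V=np.linalg.svd(Q-Q.mean(0)); print('normal',V[2]*np.sign(V[2,2])*1000,S,Q.mean(0))
cv2.imwrite("pics/c0.png",cv2.resize(I["top"][90:270,140:440],None,fx=2.6,fy=2.6,interpolation=2))
E
```

```text
scene 88 [591.4 107.8 151.4] [ 975.8  156.6 1384.3] [606.1 137.3 236.2] sph [614.7 137.9 235. ] 18.66003029821314
top 148 [317.1  60.4 138.8] [ 615.6  153.9 1423.4] [588.3 134.5 229.7] sph [592.2 137.8 210.4] 11.105213934358733
table [ 214.4 -431.6   -4. ] [350.8 283.1  -9. ]
tables [ 226.1 -440.8    3.9]
246 194 [612.6 235.3 316.9]
256 194 [610.5 209.2 318.6]
266 194 [608.5 183.3 319.8]
276 193 [610.6 157.7 315.8]
286 194 [ 317.1   60.4 1423.4]
296 191 [612.2 105.6 317.7]
306 191 [610.1  79.7 319.4]
316 189 [614.5  53.6 317.2]
326 190 [609.8  27.9 318.5]
336 191 [ 317.1   60.4 1423.4]
346 189 [609.2 -24.  318.5]
356 189 [606.7 -49.6 321.8]
panel
(265, 200) [628.9 202.9 175.2]
(265, 240) [523.2 215.9  99.7]
(345, 205) [602.7 -29.5 160.4]
(345, 235) [523.1 -26.7 101.1]
(262, 243) [514.7 225.3  99.5]
(352, 240) [507.7 -47.4  93.1]
normal [-598.4    2.5  801.2] [1307.1  205.1   37. ] [532.1  90.6 109.8]
```

View pics/c0.png

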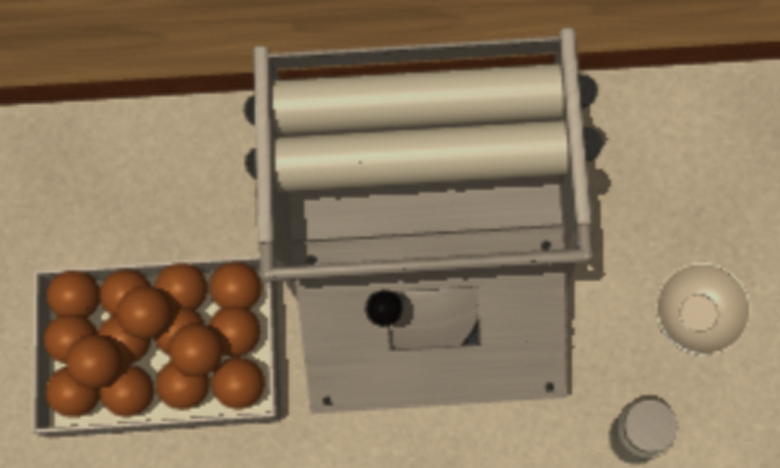

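Run:
```python
from h import *
from scipy.optimize import least_squares
np.set_printoptions(precision=1,suppress=True)
D={n:np.load(f"pics/{n}0.npy") for n in("scene","top")}
I={n:cv2.imread(f"pics/{n}0.png") for n in D}
for n in D:
    W=pts(n,D[n]); ok=D[n]>0
    roi=np.zeros((400,640),bool)
    if n=="top": roi[195:225,270:305]=1
    else: roi[195:222,328:362]=1
    m=roi&ok&(I[n].max(2)<50)&(W[...,2]>185)&(W[...,2]<275)
    P=W[m]
    r=least_squares(lambda c:np.linalg.norm(P-c,axis=1)-20,np.median(P,0)-[0,0,10],loss='soft_l1',f_scale=2)
    v,u=np.nonzero(roi&(I[n].max(2)<35)); 
    print(n,m.sum(),P[:,2].max(),'sph',r.x,np.abs(r.fun).mean(),'px',u.mean(),v.mean(),len(u))
    # guard / cheeks: z>300 
    m=ok&(W[...,2]>300)&(W[...,2]<335)&(W[...,0]>560)&(W[...,0]<920)&(np.abs(W[...,1]-90)<230)
    Q=W[m]
    g=Q[(np.abs(Q[:,0]-610)<14)&(np.abs(Q[:,1]-90)<140)]
    if len(g)>10:
        a=np.polyfit(g[:,1],g[:,0],1); print(' guard',len(g),'slope',a[0]*1000,'x at y=90',np.polyval(a,90),'z',np.percentile(g[:,2],[10,50,90]))
    for s in(1,-1):
        c=Q[(Q[:,0]>645)&((Q[:,1]-90)*s>120)]
        if len(c)>10:
            a=np.polyfit(c[:,0],c[:,1],1); print(' cheek',s,len(c),'slope',a[0]*1000,'y at670',np.polyval(a,670),c.min(0),c.max(0))
```

```text
scene 91 235.42208558177163 sph [592.6 137.3 211.7] 1.2173157687094 px 343.7142857142857 210.28571428571428 77
 guard 490 slope 0.4113085099708369 x at y=90 613.4289677365599 z [311.8 315.8 318.8]
 cheek 1 785 slope -36.74810139886082 y at670 241.21499174017723 [646.4 210.2 300. ] [857.1 253.9 327.3]
 cheek -1 857 slope 47.61044192878436 y at670 -67.52288060313901 [646.  -82.4 300. ] [856.9 -30.2 326.7]
top 145 235.32190174381503 sph [592.2 137.9 210.6] 1.2303542205938527 px 287.7391304347826 207.9927536231884 138
 guard 559 slope -0.4463247011944752 x at y=90 610.5421119595566 z [311.5 315.  318.4]
 cheek 1 725 slope -48.47807782101042 y at670 242.591302047853 [645.1 210.  300. ] [855.5 254.4 326.2]
 cheek -1 782 slope 67.02842572103808 y at670 -69.32641502444521 [645.2 -81.9 300. ] [854.1 -30.1 327.4]
```

Both cameras agree. The knob is at (592.4, 137.6, 211) and the sheeter yaw is about 0. The pivot is at about (672, 86), so lever ≈ -0.26 and gimbal ≈ +0.19; the predicted knob of (593, 138, 211) matches.

The tool can only translate and twist, so it stays vertical. I'll point the jaws along x and press the rear finger's tip on the knob's top-back, keeping the gripper body in front of the guard. First I'll lift and align.

```bash
python3 -m crank '{"delta_pos":[[0,0,-0.012],[0,0,-0.012],[0,0,-0.012],[0,0,-0.012],[0,0,-0.012],[0,0,-0.012],[0,0,-0.012],[0,0,-0.012]],"twist":[0.12,0.12,0.12,0.12,0.12,0.12,0.12,0.12]}' 1
python3 -m crank '{"delta_pos":[[0,0,0],[0,0,0],[0,0,0],[0,0,0]],"twist":[0.12,0.12,0.13,0]}' || true
python3 -m crank '{"delta_pos":[[0,0,0],[0,0,0],[0,0,0],[0,0,0]],"twist":[0.12,0.12,0.12,0]}'
python3 - <<'E'
from h import *
from scipy.spatial.transform import Rotation as R
s=arm.read_state();print(s['position'],s['joints'],R.from_quat(s['ee_rot']).as_matrix().round(4))
E
```

```text
clock: 0.77
position: [148.3, 606.9, 399.9]
ee_rot: [-0.181, 0.983, -0.001, -0.0]
contact_force: [-0.5, -0.1, -0.0]
gripper_width: 85.4
clock: 1.1
position: [148.3, 607.0, 399.3]
ee_rot: [-0.004, 1.0, -0.001, -0.0]
contact_force: [0.8, 0.6, 0.6]
gripper_width: 85.7
[148.32587272 606.95557467 399.32286272] [ 1.58961363e+00  3.39584683e-01  1.75835923e-01 -3.59177645e-04
 -1.40818812e+00 -1.58058439e+00] [[-1.0e+00 -9.0e-03 -3.0e-04]
 [-9.0e-03  1.0e+00 -1.1e-03]
 [ 3.0e-04 -1.1e-03 -1.0e+00]]refused, turn out of range in row 3
```

```bash
for i in 1 2; do :; done
python3 -m crank '{"delta_pos":[[-0.022,-0.029,0],[-0.022,-0.029,0],[-0.022,-0.029,0],[-0.022,-0.029,0],[-0.022,-0.029,0],[-0.022,-0.029,0],[-0.022,-0.029,0],[-0.022,-0.029,0]],"twist":[0,0,0,0,0,0,0,0]}'
python3 -m crank '{"delta_pos":[[-0.022,-0.029,0],[-0.022,-0.029,0],[-0.022,-0.029,0],[-0.022,-0.029,0],[-0.022,-0.029,0],[-0.022,-0.029,0],[-0.022,-0.029,0],[0,0,0]],"twist":[0,0,0,0,0,0,0,0]}'
python3 - <<'E'
from h import *
from scipy.spatial.transform import Rotation as R
s=arm.read_state();print(s['position'],s['joints'],R.from_quat(s['ee_rot']).as_matrix().round(4))
E
```

```text
clock: 1.77
position: [327.6, 375.3, 399.8]
ee_rot: [-0.007, 1.0, -0.0, -0.0]
contact_force: [0.9, 0.4, -0.5]
gripper_width: 85.4
clock: 2.43
position: [485.5, 171.8, 399.3]
ee_rot: [-0.004, 1.0, -0.001, -0.0]
contact_force: [-0.3, -0.3, 0.7]
gripper_width: 85.3
[485.49870149 171.7867544  399.30780975] [ 6.56070649e-01  1.40338528e-01 -8.85533718e-02  1.07225742e-03
 -1.34348947e+00 -6.48103178e-01] [[-1.0e+00 -8.2e-03 -6.0e-04]
 [-8.2e-03  1.0e+00 -1.8e-03]
 [ 6.0e-04 -1.8e-03 -1.0e+00]]
```

```bash
python3 -m crank '{"delta_pos":[[-0.005,0.005,0.033],[-0.005,0.005,0.033],[-0.005,0,0.033],[0,0,0.032],[0,0,0],[0,0,0]],"twist":[0,0,0,0,0,0]}'
python3 -m crank '{"delta_pos":[[-0.015,0,0],[-0.015,0,0],[-0.01,0,0],[-0.005,0,0],[-0.005,0,0],[0,0,0],[0,0,0]],"twist":[0,0,0,0,0,0,0]}'
python3 - <<'E'
from h import *
s=arm.read_state();print(s['position'],s['contact_force'])
for n in("scene","top"):
    p,d=imaging.get_image(n); c=p[130:300,220:500] if n=="scene" else p[120:280,180:440]
    cv2.imwrite(f"pics/{n}1.png",cv2.resize(c,None,fx=2.8,fy=2.8,interpolation=2))
E
```

```text
clock: 2.93
position: [497.7, 185.6, 267.9]
ee_rot: [-0.007, 1.0, -0.001, -0.001]
contact_force: [0.5, 0.2, 0.8]
gripper_width: 85.2
clock: 3.52
position: [540.3, 184.3, 263.2]
ee_rot: [-0.004, 1.0, -0.003, -0.012]
contact_force: [-14.6, -0.6, -15.1]
gripper_width: 85.9
[540.31082662 184.31172937 263.18321653] [-14.60028823  -0.61401203 -15.12343885]
```

View pics/scene1.png

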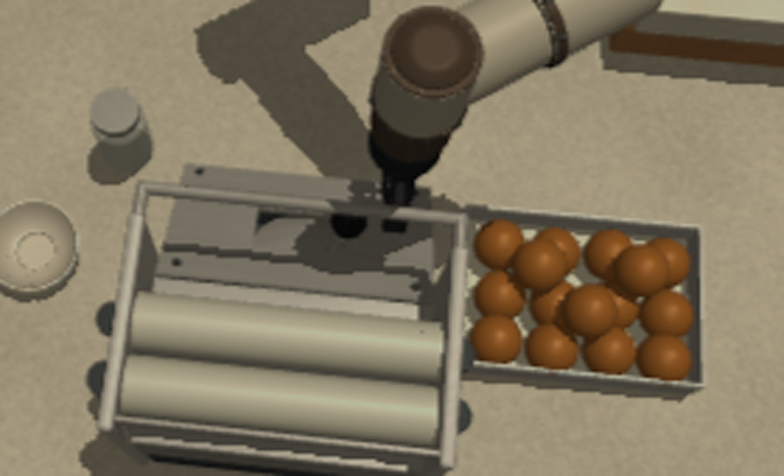

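View pics/top1.png

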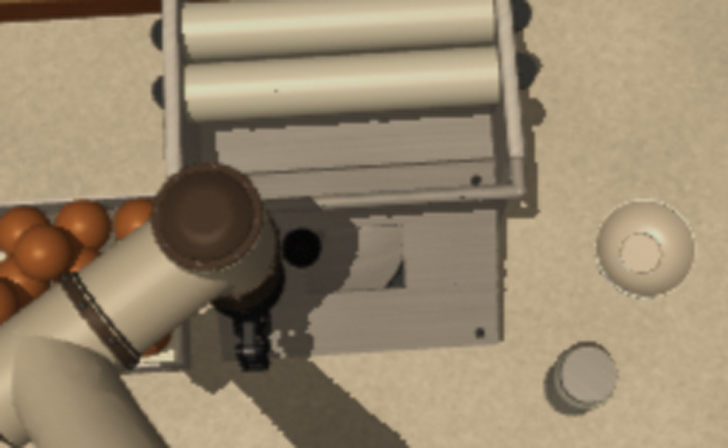

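Contact at TCP x≈540: the reaction is (-15, 0, -15), so something on the open gripper touches the guard's lower front. I'll back off and look at the gripper's profile from both cameras.

```bash
python3 -m crank '{"delta_pos":[[0.012,0,0],[0.01,0,0],[0,0,0],[0,0,0]],"twist":[0,0,0,0]}'
python3 - <<'E'
from h import *
np.set_printoptions(precision=0,suppress=True)
s=arm.read_state();print(s['position'],s['contact_force']); t=s['position']
for n in("scene","top"):
    p,d=imaging.get_image(n); c=p[130:260,300:430] if n=="scene" else p[150:280,200:330]
    cv2.imwrite(f"pics/{n}2.png",cv2.resize(c,None,fx=4.5,fy=4.5,interpolation=2))
    W=pts(n,d)[d>0]; r=W-t
    m=(np.abs(r[:,1])<60)&(np.abs(r[:,0])<110)&(W[:,2]>190)&~((W[:,0]>600)&(W[:,2]>295))
    r=r[m]
    print(n)
    for z in range(-70,160,10):
        q=r[(r[:,2]>=z)&(r[:,2]<z+10)]
        if len(q): print(z,len(q),q.min(0),q.max(0))
E
```

```text
clock: 3.95
position: [526.7, 186.8, 271.3]
ee_rot: [-0.006, 1.0, 0.001, 0.002]
contact_force: [-0.6, 0.1, -0.2]
gripper_width: 85.5
[527. 187. 271.] [-1.  0. -0.]
scene
-70 1 [ 84. -56. -62.] [ 84. -56. -62.]
-60 26 [ 43. -60. -59.] [ 87. -11. -50.]
-50 40 [ 64. -59. -50.] [ 85. -33. -40.]
-40 9 [ 68. -55. -40.] [ 78. -41. -36.]
-10 5 [ 41. -12.  -9.] [ 53. -12.  -4.]
0 27 [ 27. -17.   2.] [61. 15.  9.]
10 21 [ 28. -17.  10.] [71. 16. 19.]
20 25 [ 21. -20.  20.] [71. 18. 30.]
30 26 [ 35. -12.  31.] [71. 12. 40.]
40 72 [ 31. -12.  40.] [70. 13. 49.]
50 15 [ 16. -34.  50.] [38. 17. 59.]
60 35 [  3. -38.  60.] [37. 30. 70.]
70 32 [ 12. -36.  70.] [37. 31. 80.]
80 38 [  9. -37.  80.] [38. 35. 90.]
90 45 [  6. -38.  90.] [ 38.  31. 100.]
100 29 [ 13. -35. 100.] [ 37.  25. 106.]
110 11 [ 10. -39. 116.] [ 39.  21. 120.]
120 40 [  8. -40. 120.] [ 40.  35. 130.]
130 52 [  0. -41. 130.] [ 40.  36. 140.]
140 43 [ 11. -39. 141.] [ 40.  33. 150.]
150 32 [ 17. -36. 151.] [ 40.  31. 159.]
top
-70 2 [ 47. -59. -65.] [ 49. -51. -63.]
-60 32 [-53. -60. -60.] [ 83.  -8. -50.]
-50 86 [-44. -59. -50.] [ 81. -12. -40.]
-40 6 [ 56. -54. -40.] [ 70. -47. -38.]
-30 1 [-50. -15. -20.] [-50. -15. -20.]
-20 10 [-74. -15. -17.] [-45.   9. -10.]
-10 20 [-73. -15.  -9.] [-42.  10.  -0.]
0 40 [-73. -18.   0.] [-27.  16.  10.]
10 20 [-72. -18.  10.] [-29.  15.  20.]
20 13 [-71. -17.  22.] [-27.  10.  30.]
30 29 [-70. -15.  31.] [-39.   9.  40.]
40 78 [-68. -13.  40.] [-36.  10.  50.]
50 3 [-37.  -8.  57.] [-36.   9.  59.]
60 22 [-38. -38.  60.] [ 6. 24. 69.]
70 19 [-38. -39.  71.] [ 2. 18. 79.]
80 22 [-38. -37.  80.] [-12.  13.  90.]
90 17 [-37. -37.  90.] [ -7.   7. 100.]
100 2 [-33. -33. 100.] [-21. -21. 104.]
110 10 [-39. -40. 112.] [-10.  14. 120.]
120 23 [-40. -41. 120.] [  4.   8. 129.]
130 20 [-41. -39. 130.] [-14.  11. 140.]
140 20 [-41. -40. 140.] [-12.   6. 149.]
150 1 [-36. -21. 151.] [-36. -21. 151.]
```

View pics/scene2.png

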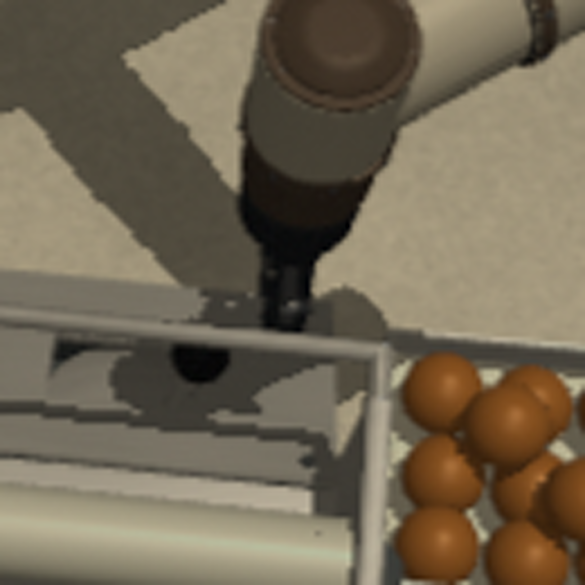

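View pics/top2.png

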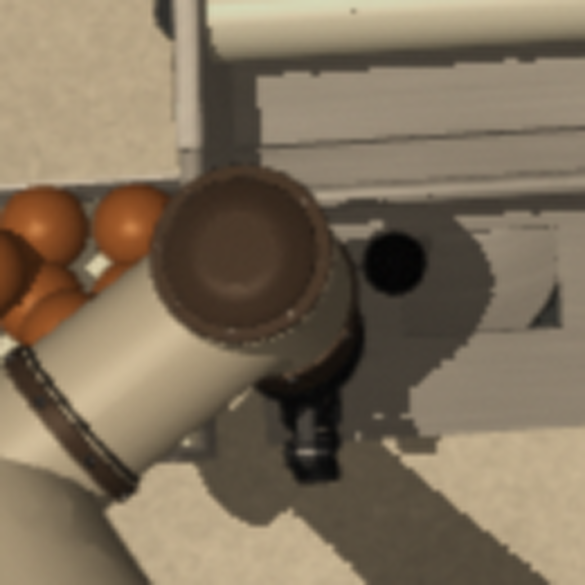

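The depth profile (relative to the TCP) shows knuckles out to ±72 mm along the jaw axis from z -17 to +50. They are only ±18 mm thick the other way. The round ±38 mm body starts about 50 mm above the TCP.

So with the jaws along y and the TCP at about z 272, the slim part may fit in front of the guard, with the body above it. I'll turn and try this gently.

```bash
python3 -m crank '{"delta_pos":[[0.015,0,0],[0.015,0,0],[0,0,0],[0,0,0],[0,0,0],[0,0,0],[0,0,0],[0,0,0]],"twist":[0,0,-0.12,-0.12,-0.12,-0.12,-0.12,-0.12]}'
python3 -m crank '{"delta_pos":[[0,0,0],[0,0,0],[0,0,0],[0,0,0],[0,0,0],[0,0,0],[0,0,0],[0,0,0]],"twist":[-0.12,-0.12,-0.12,-0.12,-0.12,-0.12,-0.12,0]}'
python3 - <<'E'
from h import *
from scipy.spatial.transform import Rotation as R
s=arm.read_state();print(s['position'],s['joints'],R.from_quat(s['ee_rot']).as_matrix().round(4))
E
```

```text
clock: 4.72
position: [496.8, 186.1, 269.5]
ee_rot: [-0.36, 0.933, 0.0, 0.001]
contact_force: [-0.2, -0.1, 0.8]
gripper_width: 85.5
clock: 5.38
position: [496.8, 186.1, 269.5]
ee_rot: [0.708, -0.706, 0.0, -0.001]
contact_force: [0.1, -0.0, 0.0]
gripper_width: 85.1
[496.76817705 186.08071933 269.4599074 ] [ 6.64490348e-01  2.53036387e-01 -2.76281896e-01  2.44833762e-04
 -1.04013325e+00  9.08266273e-01] [[ 2.1e-03 -1.0e+00  1.2e-03]
 [-1.0e+00 -2.1e-03  7.0e-04]
 [-7.0e-04 -1.2e-03 -1.0e+00]]
```

```bash
python3 -m crank '{"delta_pos":[[0.016,0,-0.003],[0.016,0,0],[0.016,0,0],[0,-0.02,0],[0,-0.02,0],[0,-0.013,0],[0,0,0]],"twist":[0,0,0,0,0,0,0]}'
python3 -m crank '{"delta_pos":[[0,-0.005,0],[0,-0.005,0],[0,0,0]],"twist":[0,0,0]}'
python3 -m crank '{"delta_pos":[[0,-0.004,0],[0,0,0]],"twist":[0,0]}'
python3 -m crank '{"delta_pos":[[0,-0.003,0],[0,0,0]],"twist":[0,0]}'
```

```text
clock: 5.97
position: [551.6, 137.9, 271.9]
ee_rot: [-0.706, 0.709, -0.001, 0.001]
contact_force: [0.5, -0.0, -0.0]
gripper_width: 85.5
clock: 6.22
position: [559.6, 138.0, 272.0]
ee_rot: [-0.707, 0.707, -0.0, 0.0]
contact_force: [-0.0, -0.4, -0.2]
gripper_width: 85.0
clock: 6.38
position: [563.3, 138.1, 272.1]
ee_rot: [0.707, -0.707, 0.0, -0.0]
contact_force: [-0.3, 0.9, 0.9]
gripper_width: 85.4
clock: 6.55
position: [566.3, 138.0, 272.1]
ee_rot: [0.707, -0.707, 0.0, -0.0]
contact_force: [0.3, 0.5, 0.2]
gripper_width: 85.2
```

```bash
python3 -m crank '{"delta_pos":[[0,-0.003,0],[0,0,0]],"twist":[0,0]}'
python3 -m crank '{"delta_pos":[[0,-0.003,0],[0,0,0]],"twist":[0,0]}'
python3 -m crank '{"delta_pos":[[0,-0.003,0],[0,0,0]],"twist":[0,0]}'
```

```text
clock: 6.72
position: [569.4, 138.0, 272.0]
ee_rot: [0.707, -0.707, 0.0, -0.0]
contact_force: [0.0, 0.7, -0.9]
gripper_width: 85.5
clock: 6.88
position: [572.5, 138.0, 271.9]
ee_rot: [0.707, -0.707, 0.0, -0.0]
contact_force: [0.5, -0.6, 1.1]
gripper_width: 85.4
clock: 7.05
position: [575.5, 137.9, 271.9]
ee_rot: [0.707, -0.707, 0.0, -0.0]
contact_force: [0.3, 0.0, 0.6]
gripper_width: 85.3
```

No contact even past the point where a box-shaped body would hit the guard. Continuing.

```bash
python3 -m crank '{"delta_pos":[[0,-0.003,0],[0,0,0]],"twist":[0,0]}'
python3 -m crank '{"delta_pos":[[0,-0.003,0],[0,0,0]],"twist":[0,0]}'
python3 -m crank '{"delta_pos":[[0,-0.002,0],[0,0,0]],"twist":[0,0]}'
```

```text
clock: 7.22
position: [578.5, 137.9, 271.9]
ee_rot: [0.707, -0.707, 0.0, -0.0]
contact_force: [-0.7, -0.0, 0.4]
gripper_width: 85.4
clock: 7.38
position: [581.5, 137.9, 271.9]
ee_rot: [0.707, -0.707, 0.0, -0.0]
contact_force: [0.0, 0.1, -0.3]
gripper_width: 85.6
clock: 7.55
position: [583.4, 137.9, 271.9]
ee_rot: [0.707, -0.707, 0.0, -0.0]
contact_force: [0.3, -0.2, 0.4]
gripper_width: 85.1
```

```bash
python3 -m crank '{"delta_pos":[[0,0,0.002],[0,0,0]],"twist":[0,0]}'
python3 -m crank '{"delta_pos":[[0,0,0],[0,0,0],[0,0,0],[0,0,0],[0,0,0],[0,0,0]],"twist":[0,0,0,0,0,0]}' 0.4
python3 -m crank '{"delta_pos":[[0,0,0],[0,0,0]],"twist":[0,0]}'
```

```text
clock: 7.72
position: [582.9, 137.9, 269.5]
ee_rot: [0.707, -0.707, -0.0, 0.0]
contact_force: [-1.1, -0.9, -1.4]
gripper_width: 85.4
clock: 8.22
position: [583.1, 138.0, 270.5]
ee_rot: [0.707, -0.707, 0.0, -0.0]
contact_force: [-1.5, 1.0, 2.9]
gripper_width: 37.0
clock: 8.38
position: [583.0, 138.0, 270.4]
ee_rot: [0.707, -0.707, 0.0, -0.0]
contact_force: [-1.9, 0.7, 3.2]
gripper_width: 36.7
```

```bash
python3 -m crank '{"delta_pos":[[0.008,0,0],[0.008,0,0],[0.008,0,0],[0,0,0]],"twist":[0,0,0,0]}' 0.35
python3 -m crank '{"delta_pos":[[0.008,0,-0.0005],[0.008,0,-0.0005],[0.008,0,0],[0.006,0,0],[0,0,0],[0,0,0]],"twist":[0,0,0,0,0,0]}'
python3 - <<'E'
from h import *
s=arm.read_state();print(s['position'],s['contact_force'])
for n in("scene","top"):
    p,d=imaging.get_image(n); c=p[130:260,250:430] if n=="scene" else p[120:280,200:400]
    cv2.imwrite(f"pics/{n}3.png",cv2.resize(c,None,fx=3.5,fy=3.5,interpolation=2))
E
```

```text
clock: 8.72
position: [583.4, 116.2, 273.7]
ee_rot: [0.708, -0.706, -0.0, -0.005]
contact_force: [-8.6, 9.4, 14.1]
gripper_width: 37.3
clock: 9.22
position: [583.3, 86.3, 273.1]
ee_rot: [0.708, -0.706, -0.001, -0.004]
contact_force: [-6.3, 8.7, 8.9]
gripper_width: 37.0
[583.34667549  86.33675844 273.08787383] [-6.33345335  8.71542769  8.86196163]
```

View pics/scene3.png

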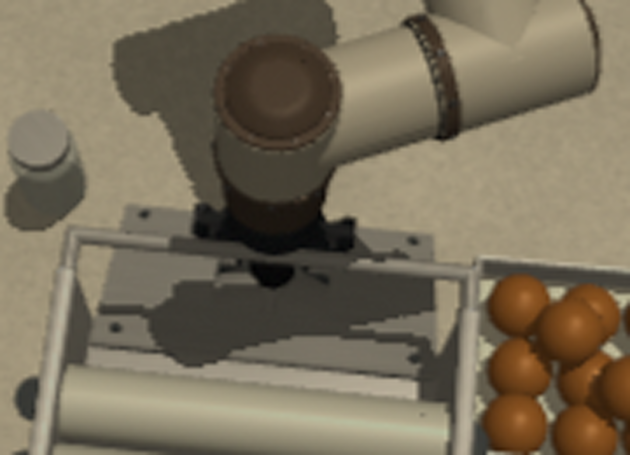

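View pics/top3.png

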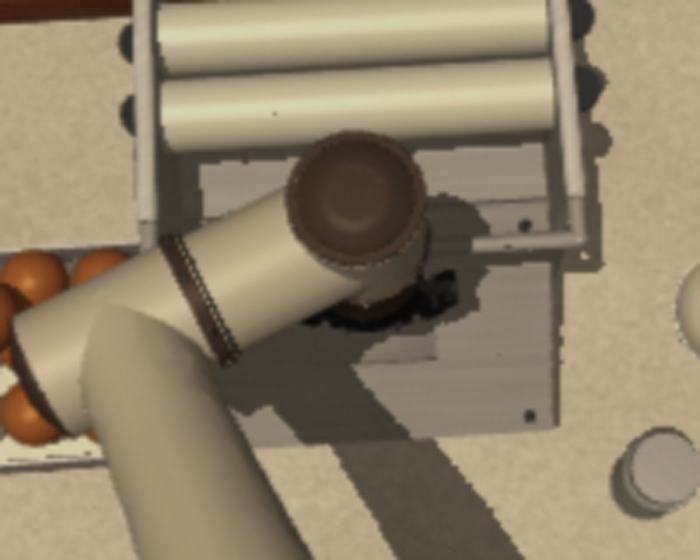

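The knob is held and follows; lever ≈ 0. Now I'll pull gently towards the operator, then slide right in steps with that pull held.

```bash
python3 -m crank '{"delta_pos":[[0.004,0,0],[0.004,0.003,0.001],[0,0.003,0.001],[0,0,0]],"twist":[0,0,0,0]}' 
python3 -m crank '{"delta_pos":[[0,0.003,0.001],[0,0,0]],"twist":[0,0]}'
```

```text
clock: 9.65
position: [577.1, 76.5, 268.5]
ee_rot: [0.707, -0.707, -0.0, -0.001]
contact_force: [0.8, 5.1, -0.7]
gripper_width: 36.8
clock: 9.82
position: [574.4, 76.5, 267.2]
ee_rot: [0.707, -0.707, -0.0, -0.001]
contact_force: [3.0, 5.7, -1.3]
gripper_width: 36.8
```

```bash
python3 -m crank '{"delta_pos":[[0,0.003,0.001],[0,0,0]],"twist":[0,0]}'
python3 -m crank '{"delta_pos":[[0,0.003,0.001],[0,0,0]],"twist":[0,0]}'
```

```text
clock: 9.98
position: [571.7, 76.6, 265.8]
ee_rot: [0.707, -0.707, 0.0, -0.001]
contact_force: [3.2, 4.9, -2.6]
gripper_width: 37.3
clock: 10.15
position: [569.0, 76.6, 264.4]
ee_rot: [-0.707, 0.707, -0.0, 0.002]
contact_force: [5.5, 4.3, -5.4]
gripper_width: 36.7
```

```bash
python3 -m crank '{"delta_pos":[[0,0.002,0.001],[0,0,0]],"twist":[0,0]}'
cat >> h.py <<'E'
def look(k,sc=(150,250,270,400),tp=(150,260,240,370)):
    s=arm.read_state();print(s['position'].round(1),s['contact_force'].round(1),s['gripper_width'].round(1))
    for n,(a,b,c,e) in (("scene",sc),("top",tp)):
        p,d=imaging.get_image(n); cv2.imwrite(f"pics/{n}{k}.png",cv2.resize(p[a:b,c:e],None,fx=5,fy=5,interpolation=2))
        W=pts(n,d); m=(d>0)&(p.max(2)<60)&(W[...,2]>150)&(W[...,2]<245)&(np.abs(W[...,0]-570)<70)&(np.abs(W[...,1]-90)<90)
        if m.sum()>3:
            P=W[m]; print(n,m.sum(),P.min(0).round(),P.max(0).round(),np.median(P,0).round())
E
python3 -c "
from h import *
look(4)"
```

```text
clock: 10.32
position: [567.3, 76.7, 263.5]
ee_rot: [-0.707, 0.707, -0.0, 0.002]
contact_force: [4.3, 4.1, -5.4]
gripper_width: 36.5Traceback (most recent call last):
  File "<string>", line 3, in <module>
    look(4)
    ~~~~^^^
  File "h.py", line 9, in look
    s=arm.read_state();print(s['position'].round(1),s['contact_force'].round(1),s['gripper_width'].round(1))
                                                                                ^^^^^^^^^^^^^^^^^^^^^^^^
AttributeError: 'float' object has no attribute 'round'
```

```bash
sed -i "s/,s\['gripper_width'\].round(1)//" h.py
python3 -c "
from h import *
look(4)"
```

```text
[567.3  76.7 263.5] [ 4.3  4.1 -5.4]
scene 87 [562.  27. 172.] [601. 126. 245.] [579.  77. 226.]
top 46 [554.   3. 151.] [632. 121. 245.] [560.  41. 233.]
```

View pics/scene4.png

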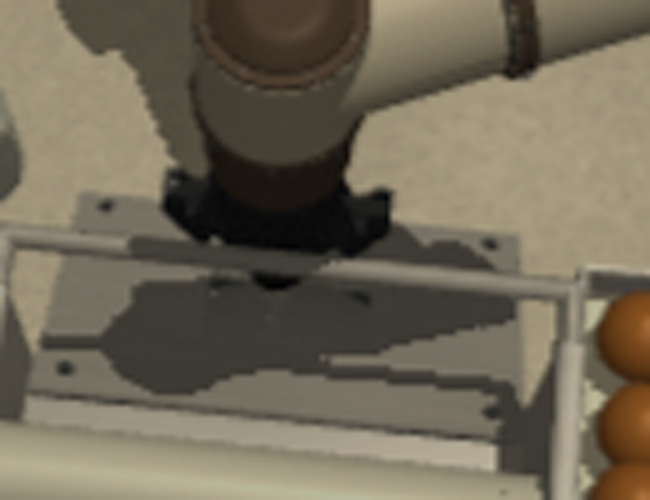

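The knob has come about 10–12 mm towards the operator (scene pixel (325,207), rear edge x≈601), well beyond the play of a row. It seems to be in the opening already, so I'll keep pulling.

```bash
python3 -m crank '{"delta_pos":[[0,0.003,0.0015],[0,0.003,0.0015],[0,0,0]],"twist":[0,0,0]}'
python3 -m crank '{"delta_pos":[[0,0.003,0.0015],[0,0.003,0.0015],[0,0,0]],"twist":[0,0,0]}'
python3 -c "
from h import *
look(5)"
```

```text
clock: 10.67
position: [561.7, 76.7, 260.4]
ee_rot: [-0.707, 0.707, -0.001, 0.002]
contact_force: [7.1, 4.0, -7.9]
gripper_width: 36.7
clock: 10.92
position: [555.8, 75.8, 257.1]
ee_rot: [-0.707, 0.708, -0.001, 0.002]
contact_force: [8.5, 0.6, -9.7]
gripper_width: 36.9
[555.8  75.8 257.1] [ 8.5  0.6 -9.7]
scene 161 [547.  26. 150.] [595. 138. 245.] [565.  76. 224.]
top 39 [543.   3. 152.] [626. 105. 244.] [549.  36. 230.]
```

View pics/scene5.png

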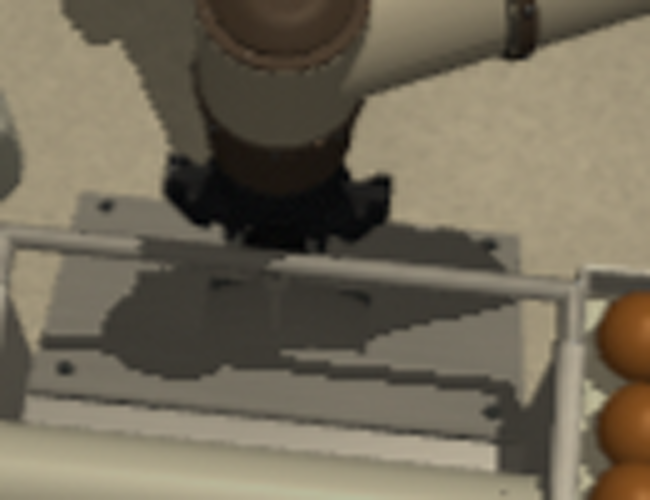

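```bash
python3 -m crank '{"delta_pos":[[0,0.003,0.003],[0,0.003,0.003],[0,0,0]],"twist":[0,0,0]}'
python3 -c "
from h import *
look(6)"
```

```text
clock: 11.27
position: [549.0, 75.8, 252.3]
ee_rot: [0.707, -0.707, 0.001, -0.001]
contact_force: [6.7, 2.7, -4.8]
gripper_width: 36.8
[549.   75.8 252.3] [ 6.7  2.7 -4.8]
scene 190 [539.  25. 151.] [593. 138. 245.] [559.  74. 219.]
top 33 [536.  20. 156.] [617. 106. 243.] [542.  34. 235.]
```

View pics/top6.png

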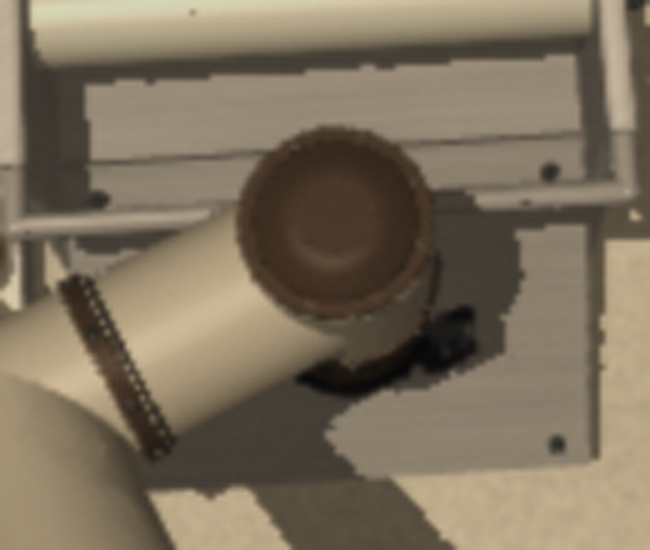

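View pics/scene6.png

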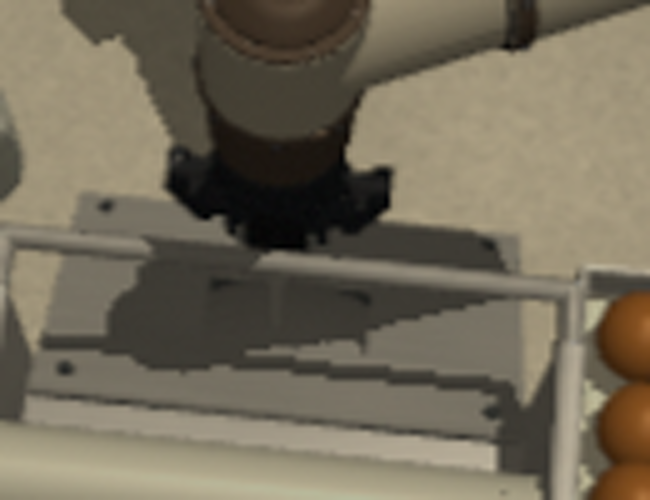

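Grip width is still 36.8 mm, and the TCP-to-knob offset puts the knob near (556, 76, 198), which is the middle row. Now sliding left to just past centre, then probing the near rail.

```bash
python3 -m crank '{"delta_pos":[[-0.006,0,0],[-0.006,0,0],[-0.006,0,0],[0,0,0]],"twist":[0,0,0,0]}'
python3 -m crank '{"delta_pos":[[0,0.003,0.002],[0,0.003,0.002],[0,0,0]],"twist":[0,0,0]}'
```

```text
clock: 11.7
position: [547.8, 92.3, 252.7]
ee_rot: [0.707, -0.707, 0.001, 0.003]
contact_force: [2.9, -5.9, -0.3]
gripper_width: 36.8
clock: 11.95
position: [545.4, 92.2, 251.4]
ee_rot: [0.707, -0.707, 0.005, -0.002]
contact_force: [11.2, -8.5, 0.7]
gripper_width: 36.9
```

Stopped dead: 11 N with only 2.4 mm of travel. That confirms the middle row and that this spot is on the near rail. Sliding left with the pull held.

```bash
for i in 1; do python3 -m crank '{"delta_pos":[[-0.003,0,0],[-0.003,0,0],[0,0,0]],"twist":[0,0,0]}'; done
python3 -m crank '{"delta_pos":[[-0.003,0,0],[-0.003,0,0],[0,0,0]],"twist":[0,0,0]}'
```

```text
clock: 12.2
position: [544.6, 99.3, 251.5]
ee_rot: [0.708, -0.706, 0.003, -0.002]
contact_force: [5.8, -2.6, 4.2]
gripper_width: 36.4
clock: 12.45
position: [542.0, 105.4, 249.7]
ee_rot: [-0.707, 0.707, -0.0, -0.001]
contact_force: [-1.8, -0.8, 5.2]
gripper_width: 36.7
```

The force dropped and the tool crept forward, so the opening is probably here. Pulling.

```bash
python3 -m crank '{"delta_pos":[[0,0.003,0.002],[0,0.003,0.002],[0,0,0]],"twist":[0,0,0]}'
python3 -m crank '{"delta_pos":[[0,0.003,0.002],[0,0.003,0.003],[0,0,0]],"twist":[0,0,0]}'
```

```text
clock: 12.7
position: [537.3, 106.9, 246.2]
ee_rot: [-0.707, 0.707, -0.001, 0.003]
contact_force: [3.4, 3.5, 3.2]
gripper_width: 36.4
clock: 12.95
position: [529.9, 107.5, 240.6]
ee_rot: [0.707, -0.707, -0.001, -0.002]
contact_force: [-2.1, 7.0, 4.7]
gripper_width: 35.8
```

```bash
python3 -m crank '{"delta_pos":[[0,0.003,0.003],[0,0.003,0.003],[0,0,0]],"twist":[0,0,0]}'
python3 -m crank '{"delta_pos":[[0,0.003,0.003],[0,0.002,0.003],[0,0,0]],"twist":[0,0,0]}'
python3 -c "
from h import *
look(7)"
```

```text
clock: 13.2
position: [522.2, 106.6, 233.5]
ee_rot: [0.708, -0.707, -0.002, 0.001]
contact_force: [-4.1, 4.2, 2.5]
gripper_width: 35.8
clock: 13.45
position: [515.8, 106.0, 227.9]
ee_rot: [0.708, -0.706, -0.002, 0.003]
contact_force: [-10.4, 4.3, 11.8]
gripper_width: 35.6
[515.8 106.  227.9] [-10.4   4.3  11.8]
scene 296 [507.  46. 158.] [550. 164. 245.] [527. 106. 201.]
top 37 [502.  47. 158.] [609.  78. 244.] [506.  64. 215.]
```

View pics/scene7.png

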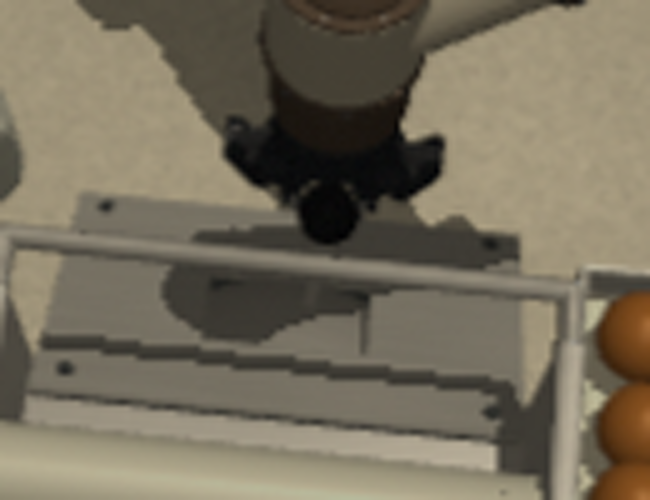

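```bash
cat >> h.py <<'E'
def knob(u,v,r=8,n="scene"):
    from scipy.optimize import least_squares
    p,d=imaging.get_image(n); W=pts(n,d); g=np.zeros(d.shape,bool); g[v-r:v+r+1,u-r:u+r+1]=1
    yy,xx=np.mgrid[:400,:640]; g&=(xx-u)**2+(yy-v)**2<=r*r
    P=W[g&(d>0)&(p.max(2)<60)]
    s=least_squares(lambda c:np.linalg.norm(P-c,axis=1)-20,np.median(P,0)-[0,0,10],loss='soft_l1',f_scale=2)
    c=s.x-[672,86,35]; R=np.linalg.norm(c)
    print('knob',s.x.round(1),len(P),'res',np.abs(s.fun).mean().round(2),'R',R.round(1),'lever',(-np.arcsin(c[1]/200)).round(3),'gimbal',(np.radians(35)-np.arctan2(-c[0],c[2])).round(3))
E
python3 -c "
from h import *
knob(336,193,5)
knob(336,193,6)"
```

```text
knob [528.8 105.4 175.1] 81 res 2.8 R 201.2 lever -0.097 gimbal -0.186
knob [530.3 106.3 173.8] 112 res 5.52 R 199.5 lever -0.102 gimbal -0.185
```

The knob is at (529, 105, 175), giving gimbal ≈ -0.186, so it's in the nearest row. It sits 13 mm off the pad centre, so I'll open a little, re-centre, and push right with the fingers as a cage.

```bash
python3 -m crank '{"delta_pos":[[0,0,0],[0,0,0],[0,-0.004,0],[0,-0.004,0],[0,-0.004,0],[0,0,0]],"twist":[0,0,0,0,0,0]}' 0.62
python3 -c "
from h import *
look(8)
knob(336,193,5)"
python3 -m crank '{"delta_pos":[[0.006,0,0],[0.006,0,0],[0.006,0,0],[0.006,0,0],[0,0,0]],"twist":[0,0,0,0,0]}'
```

```text
clock: 14.15
position: [532.0, 105.8, 227.5]
ee_rot: [-0.707, 0.707, -0.0, -0.0]
contact_force: [-0.1, -1.1, 0.5]
gripper_width: 52.7
[532.  105.8 227.5] [-0.1 -1.1  0.5]
scene 242 [524.  44. 157.] [550. 168. 245.] [542. 107. 209.]
top 56 [510.  44. 164.] [637. 137. 241.] [520.  66. 212.]
knob [547.9 111.3 207.1] 81 res 25.29 R 213.7 lever -0.127 gimbal -0.014
clock: 14.72
position: [530.9, 80.8, 228.1]
ee_rot: [-0.707, 0.707, -0.0, -0.0]
contact_force: [-0.4, -0.7, 0.8]
gripper_width: 52.8
```

View pics/scene8.png

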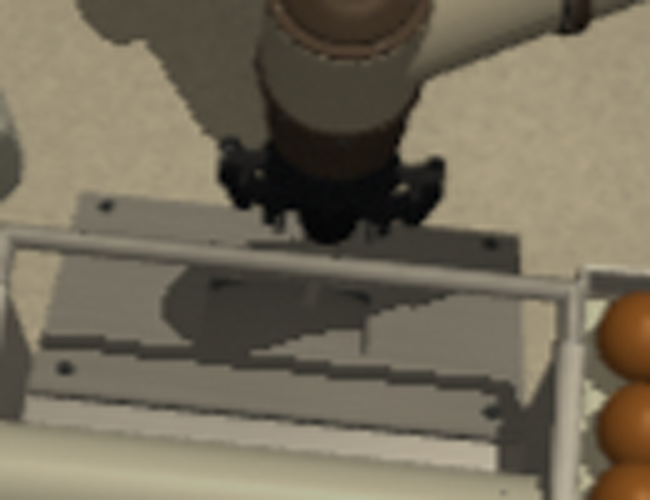

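The knob stayed put when released (lower edge at the same pixel); the fit failed only because the gripper covers it. Continuing to the right until the stop.

```bash
python3 -m crank '{"delta_pos":[[0.007,0,0],[0.007,0,0],[0.007,0,0],[0.007,0,0.001],[0.007,0,0.001],[0,0,0]],"twist":[0,0,0,0,0,0]}'
python3 -c "
from h import *
look(9)"
python3 -m crank '{"delta_pos":[[0.004,0,0.001],[0.004,0,0.001],[0.004,0,0],[0,0,0]],"twist":[0,0,0,0]}'
python3 -m crank '{"delta_pos":[[0.004,0,0],[0.003,0,0],[0,0,0]],"twist":[0,0,0]}'
```

```text
clock: 15.22
position: [531.2, 45.6, 225.7]
ee_rot: [-0.707, 0.708, -0.0, -0.0]
contact_force: [0.3, 1.9, 0.7]
gripper_width: 52.9
[531.2  45.6 225.7] [0.3 1.9 0.7]
scene 215 [524.   0. 158.] [553. 108. 244.] [542.  60. 203.]
top 24 [514.   1. 171.] [533.  75. 227.] [521.  10. 209.]
clock: 15.65
position: [531.3, 34.5, 223.8]
ee_rot: [-0.707, 0.707, -0.0, 0.0]
contact_force: [0.9, 1.5, -0.7]
gripper_width: 53.0
clock: 15.9
position: [531.0, 27.5, 223.8]
ee_rot: [-0.707, 0.707, 0.0, -0.0]
contact_force: [0.8, 1.5, -0.5]
gripper_width: 52.8
```

View pics/scene9.png

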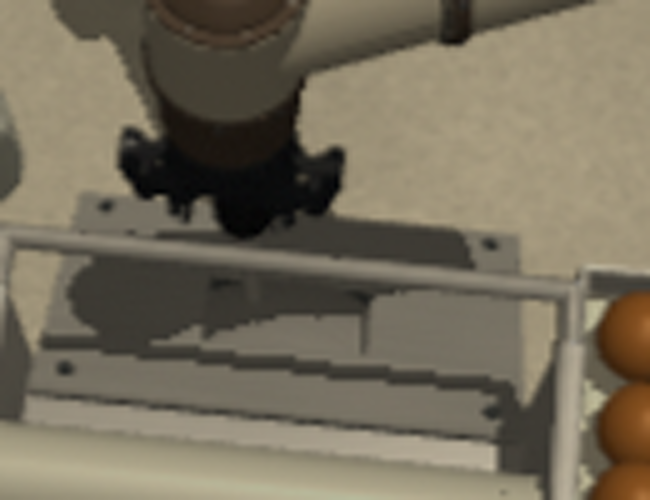

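```bash
python3 -m crank '{"delta_pos":[[0.003,0,0],[0,0,0]],"twist":[0,0]}'
python3 -m crank '{"delta_pos":[[0.003,0,0],[0,0,0]],"twist":[0,0]}'
python3 -m crank '{"delta_pos":[[0.002,0,0],[0,0,0]],"twist":[0,0]}'
```

```text
clock: 16.07
position: [531.0, 24.6, 223.8]
ee_rot: [-0.707, 0.707, 0.0, -0.0]
contact_force: [0.9, 1.3, -1.1]
gripper_width: 52.9
clock: 16.23
position: [531.1, 21.8, 223.8]
ee_rot: [-0.707, 0.707, 0.0, 0.0]
contact_force: [0.9, 2.6, -1.2]
gripper_width: 53.0
clock: 16.4
position: [531.3, 20.1, 223.7]
ee_rot: [0.707, -0.707, -0.0, -0.0]
contact_force: [1.9, 4.0, -2.4]
gripper_width: 53.3
```

```bash
python3 -m crank '{"delta_pos":[[0.003,0,0],[0,0,0]],"twist":[0,0]}'
python3 -m crank '{"delta_pos":[[0.003,0,0],[0,0,0]],"twist":[0,0]}'
```

```text
clock: 16.57
position: [531.5, 17.4, 223.7]
ee_rot: [0.707, -0.707, -0.0, -0.001]
contact_force: [1.6, 5.4, -3.0]
gripper_width: 53.2
clock: 16.73
position: [531.7, 15.0, 223.5]
ee_rot: [0.707, -0.707, -0.0, -0.002]
contact_force: [2.0, 6.5, -4.5]
gripper_width: 52.7
```

```bash
python3 -m crank '{"delta_pos":[[0.003,0,0],[0,0,0],[0,0,0]],"twist":[0,0,0]}'
python3 -m crank '{"delta_pos":[[-0.003,0,0],[-0.003,0,0],[0,0,0],[0,0,0],[0,0,0],[0,0,0]],"twist":[0,0,0,0,0,0]}' 1
python3 -m crank '{"delta_pos":[[-0.006,0,0],[0,0.015,-0.01],[0,0.03,-0.02],[0,0.03,-0.02],[0,0.03,-0.02],[0,0.02,-0.03],[0,0,0]],"twist":[0,0,0,0,0,0,0]}'
python3 -c "
from h import *
look(10)"
```

```text
clock: 16.98
position: [532.0, 12.6, 223.3]
ee_rot: [0.707, -0.707, -0.0, -0.002]
contact_force: [3.8, 8.2, -5.6]
gripper_width: 52.9
clock: 17.48
position: [530.9, 16.5, 224.0]
ee_rot: [-0.707, 0.707, -0.0, -0.0]
contact_force: [0.3, 0.0, 0.9]
gripper_width: 85.4
clock: 18.07
position: [404.9, 22.8, 329.6]
ee_rot: [0.708, -0.706, 0.003, -0.005]
contact_force: [1.0, 0.2, 0.8]
gripper_width: 85.2
[404.9  22.8 329.6] [1.  0.2 0.8]
scene 117 [518.  10. 163.] [554.  49. 195.] [540.  31. 183.]
top 141 [515.  11. 164.] [553.  46. 191.] [533.  29. 182.]
```

View pics/scene10.png

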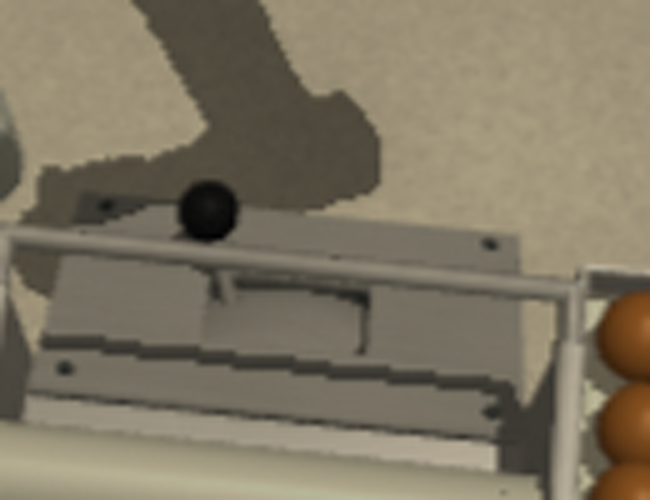

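View pics/top10.png

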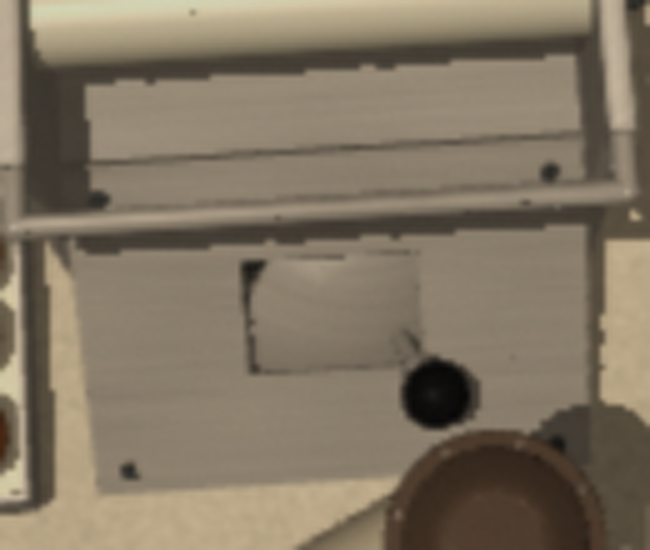

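The knob is free, at scene (312,192) and top (327,229), at the right-hand end. Measuring it and checking the bystanders.

Run:
```python
from h import *
knob(312,192,5); knob(327,229,6,"top")
p,d=imaging.get_image("scene"); cv2.imwrite("pics/scene11.png",p)
a=cv2.imread("pics/scene0.png")
print('diff jar/dish',cv2.absdiff(a,p)[155:240,210:258].mean(),'pan',cv2.absdiff(a,p)[205:275,390:475].mean())
s=arm.read_state();print(s['clock'],s['contact_force'])
```

```text
knob [533.4  29.4 169.8] 81 res 1.55 R 201.4 lever 0.287 gimbal -0.189
knob [534.7  28.8 168. ] 113 res 1.81 R 199.5 lever 0.29 gimbal -0.19
diff jar/dish 0.4441176470588235 pan 0.5263305322128852
18.3167 [-0.18159098 -0.05814678 -0.9540613 ]
```

View pics/scene11.png

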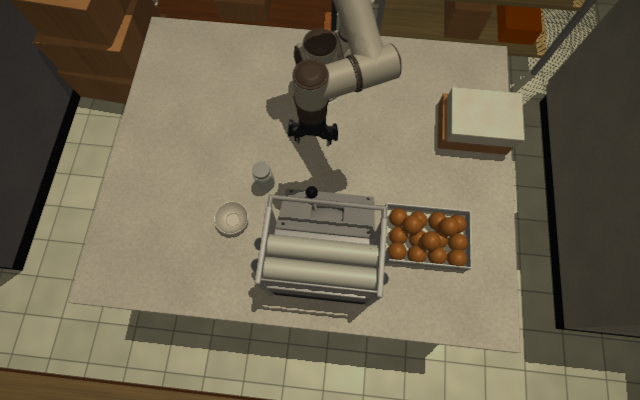

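Knob at (312,192), fully home (lever ≈ 0.287, gimbal ≈ -0.19). The jar (262,172), dish (231,219) and pan are unmoved, and the arm is clear. Handing in.

```bash
python3 -c "
from bench import job_done
print(job_done())"
```

```text
the job is handed in; nothing more can be done
None
```

The lever is fully home at the right-hand end of the nearest row, the gripper is off it, and the job was handed in at about 18.3 s of the 72 s.

**What I did**
- The tool can only stay vertical, so I gripped the knob with the jaws along y. The gripper's slim lower part fitted in front of the guard, with its body above the bar.
- I pulled the lever through the far opening at lever ≈ +0.05.
- In the middle row it stopped dead on the near rail near centre (11 N). I slid it left until it gave, and it passed at about lever -0.10.
- I then re-centred, pushed the lever right to its stop (about 8 N), opened the jaws and backed away.

**Last checks**
- **Lever position:** both cameras put lever at +0.287 to +0.290 and gimbal at about -0.19. The lever reading is slightly past the +0.283 stop, which is within camera error.
- **Bystanders:** the bun pan, jar and dish look unchanged against the first picture.
- **Contact:** the measured force at the end was about 1 N or less, at noise level, with the arm well clear.

**What went wrong or disagreed**
- My first approach, with the jaws along x, touched the guard at about 21 N before I backed off. That is under the 40 N limit.
- One camera fit of the knob failed because the gripper covered it, so I ignored that reading.
- The middle row was judged from gripper position and the dead stop, not from a direct view of the knob.

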